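# Tuck the recipe-card tray's flap under its lip

### The job

Close the recipe-card tray: with a fingertip push the standing metal flap over until it lies flat on the tray, and while keeping it down push it by its raised bar, fully home under the steel lip, so that it stays down by itself when you let go. Only touch and push, gently: do not pinch the flap, lift or shove the tray out of its place, or disturb the things around it.

Things in the scene. Friction and masses are not known exactly. Their poses are not given: they have to be found in the camera images.
- card_tray: Shallow brown wooden tray, 200 x 124 mm and 36 mm high, about 1.6 kg, loose on rubber feet on the worktop, holding a stack of white cards. Origin: centre of its underside. x axis: lengthwise from the hinge end to the lip end; z up; y across. Hinge pin in two steel cheeks: inner faces at y = +-52 mm, tops at height 51 mm, x from -94 to -30 mm.
- flap (a joint): Angle of the aluminium flap (rad): 0 = flat, closed over the tray, pi/2 = upright, up to 2.0 = leaning away from the lip; starts at about 1.35 to 1.9. A light spring lifts it: held flat it needs 1 to 2 N at the bar; let go untucked it springs up to 1 rad or more. A plate 4 mm thick, 96 mm wide, reaching 121 mm from the hinge line; flat, its top face is at height 42 mm.
- hinge_pin (a joint): Slide of the hinge pin, with the flap, along the tray's +x towards the lip (m): 0 = back (starts 0 to 0.003), 0.030 = fully home at its stop. Friction about 2.5 N; it stays where it is left. With the flap flat, its edge lies 8 mm short of the lip's front rim at 0, and 22 mm beneath the lip at 0.030. Above about 0.007 the lip's rim is in the way of folding.
- flap_hinge (a point): Middle of the flap's hinge line, which is parallel to the tray's y: height 40 mm, tray x = -75 mm plus the value of joint hinge_pin.
- flap_bar (a point): Point on the raised bar by which the flap is pushed: middle of its upper edge on the hinge side, 85 mm from the hinge line and 13 mm off the flap's middle plane. The bar is 70 mm long across y, 11 mm high, 85 to 93 mm from the hinge line, on the flap's outer face (its top when flat, the face away from the lip when upright).
- flap_edge (a point): Middle of the flap's free edge, 121 mm from the hinge line. Fully tucked it is beneath the lip.
- lip_mouth (a point): Middle of the lip's front rim in plan (tray x = 54 mm), at height 49 mm. The rigid steel lip, 104 mm wide, reaches from the end wall (x = 103 mm) back to x = 64 mm as a flat plate, underside at height 49 mm, top 52 mm; then its mouth turns up to the front rim, underside 56 mm, top 59 mm high. It blocks the flap's edge unless the flap lies nearly flat.
- salt: Bystander: salt shaker, 44 mm across, 90 mm tall, standing beside the tray on its -y side. Origin: centre of its underside. Leave alone.
- matches: Bystander: matchbox, 62 x 110 x 17 mm, lying beside the tray on its +y side. Origin: centre of its underside. Leave alone.
- cumin: Bystander: small round spice tin, 50 mm across, 68 mm tall. Origin: centre of its underside. Leave alone.
- sauce: Bystander: sauce bottle, 58 mm across, 207 mm tall. Origin: centre of its underside. Leave alone.
- cup: Bystander: tea cup with a handle, 90 x 119 x 64 mm. Origin: centre of its underside. Leave alone.
- spoon: Bystander: metal dessert spoon, 191 x 40 x 16 mm, lying on the worktop. Origin: centre of its underside. Leave alone.

How it is judged:
At the end, for the whole second after the job is handed in: The flap lies under the lip and stays there untouched: flap angle below 0.11 rad, hinge pin slid at least 23 of its 30 mm; the tray at rest, level and within 30 mm of where it stood; every bystander within 20 mm of its place (value of joint flap below 0.11 rad and value of joint hinge_pin above 0.023 m and linear speed of card_tray below 0.01 m/s and distance of card_tray from where it was at the start of the episode below 0.03 m and angle between card_tray's own z axis and vertical below 0.05 rad and distance of each of salt, matches, cumin, sauce, cup, spoon from where it was at the start of the episode below 0.02 m).
It fails at once if the tray is lifted or tipped (height (world z) of card_tray above 0.012 m or angle between card_tray's own z axis and vertical above 0.12 rad).
It fails at once if the tray is shoved more than 40 mm (distance of card_tray from where it was at the start of the episode above 0.04 m).
It fails at once if the flap is pinched or pressed harder than 30 N (contact force between the fingers and flap above 30 N).
It fails at once if a bystander is moved or lifted (distance of any of salt, matches, cumin, sauce, cup, spoon from where it was at the start of the episode above 0.03 m).
It also fails if it takes over 38 s, if anything falls off the work surface, if the arm or the gripper's body presses on something with over 40 N, if the wrist force passes 120 N, or if a joint passes its speed limit or range.

### The arm

A 6-joint arm with a two-finger parallel gripper is mounted at the origin on a cart in front of the work surface, level with it; the furniture and walls round the work are solid. World frame = base frame: x ahead of the robot, y to its left, z up, the work surface at z = 0. Lengths are in m, angles in rad, forces in N, time in s.
With the tool pointing down it reaches from about 0.25 to 0.775 m from the base axis. Payload 4 kg.
Tool frame: the origin (TCP) lies midway between the tips of the shut fingers; the grasp point (between the pads) lies 19 mm behind it (robot.tcp_to_grasp is the distance from the TCP to the grasp point, in m); z points along the fingers, y is the line along which they close (so a half turn about z gives the same grasp; the last joint's range is limited). The gripper opens to 94 mm and grips with 3 to 60 N. Pads are 16 mm wide; open, the fingers measure 119 mm over their backs; the gripper's body (75 mm by 177 mm) begins 78 mm behind the grasp point.
Start: joints at [1.129, 0.087, 1.371, -0, 1.684, -0.103], TCP at [0.183, 0.519, 0.206] pointing down, gripper open.
Joint ranges: [-3.1, 3.1], [-0.76, 2.03], [0.27, 2.55], [-1.08, 4.22], [0.17, 2.65], [-2.57, 2.57]. Speed limits (rad/s): [2.79, 2.79, 3.14, 3.14, 3.14, 3.14].

### API

Orientations are given as [roll, pitch, yaw] about the fixed x, y, z axes, in that order (R = Rz(yaw) Ry(pitch) Rx(roll)).
In Python, from bench import robot, viewer gives the robot as it stands. The module is installed in compiled form; this text tells all that it offers.
- The arm moves only by the shell command python3 -m handwheel 'ROWS' [OPENING]. ROWS is JSON, a list of rows, each a list of 6 numbers: the shift along the tool's x, y, z in units of 0.2 m (1.0 is 0.2 m), then the turn, a rotation vector about the tool's x, y, z in units of 30 degrees (1.0 is 30 degrees). In form: [[x, y, z, wx, wy, wz], ...]. A call has 1 to 10 rows; each row is the pose to reach, as a shift and turn from the pose commanded when the call began, along the tool's axes at that moment; what a row does not reach only later rows make up. A row lasts 1/12 s, in which the tool goes at most 41.7 mm and 7.16 degrees, less where a joint would pass 70% of its speed; a pose out of reach is approached as far as the arm can. A call with a number of a shift or a turn outside -1 to 1 is refused whole. A call with a gripper value outside its range is refused whole. OPENING is the gripper's target within -1 to 1 (shut at 1, half-way at 0, fully open at -1), set as the call begins (- or left out, the last holds). The fingers move at their own pace and stop on an object; the grip force is fixed at half the most. Time passes only in rows, so rows that repeat a pose let the fingers close. It gives the time, the measured TCP pose, the force, the opening and the grip force at its end, in the units of the state.
- robot.get_obs(): the state, without advancing time (a new reading comes with each control period).
- viewer.snapshot(name): name is "scene" or "top"; returns the picture (400x640x3 uint8, red, green, blue); there is no depth.
- viewer.calibration(name): a dict with "fx", "fy", "cx", "cy" (pixels), "R" (3x3) and "t" (3): a world point X has camera coordinates R X + t. Camera axes: x right, y down, z forward; pixel columns grow to the right and rows downward; lengths in m; the calibration is good to about 2 mm. A picture is of the moment at which its call begins. calibration takes no time and is no camera call.
- robot.close_job(): hands the job in; it is judged then, once.
The state is a dict: "time": time; "joint_positions": joint angles; "qvel": joint speeds; "joint_torque": joint torques, N m; "tool_pos": TCP position; "ee_rot": TCP orientation; "wrist_force": force on the tool from outside, world axes, zero at the start; "wrist_torque": the same for the moment, N m; "width": finger opening in m; "finger_force": force on a finger pad.
Only numpy, scipy, OpenCV 4.12 (cv2) and the standard library are available. Lean on these libraries where they do the work, as an engineer would, in place of code of your own. Each camera call takes 0.05 s, during which the arm holds its last target. There are 200 camera calls.

## Working session

There is one attempt and no reset: what is moved stays moved. The work goes in short steps, Python scripts to look and compute and a shell command to move; the robot and the scene stay as the last step left them, time stands still between calls to the robot, and variables do not carry over. Pictures are saved under pics/ and viewed, at most 10 in all, crops included, and the job is handed in when it is done.

```bash
mkdir -p pics
python3 - <<'E'
from bench import robot, viewer
import cv2,numpy as np
for n in("top","scene"):
    cv2.imwrite(f"pics/{n}0.png",viewer.snapshot(n)[:,:,::-1]); c=viewer.calibration(n); print(n,c)
o=robot.get_obs();print(o['time'],o['tool_pos'],o['ee_rot'],o['width'])
E
```

```text
top {'fx': 414.86500258573693, 'fy': 414.86500258573693, 'cx': 316.4890414907097, 'cy': 196.15529726889733, 'R': array([[-0.01465894, -0.99978291,  0.01480705],
       [-0.99192976,  0.01267543, -0.12615345],
       [ 0.12593838, -0.01653683, -0.99190023]]), 't': array([0.09045017, 0.53793184, 0.98236933])}
scene {'fx': 365.1107186997873, 'fy': 365.1107186997873, 'cx': 321.35179263615856, 'cy': 200.3334911551199, 'R': array([[ 0.4846021 , -0.8747281 , -0.003401  ],
       [-0.6076884 , -0.33385956, -0.72059184],
       [ 0.62918647,  0.35126706, -0.69335116]]), 't': array([-0.16733304,  0.41142417,  0.82737154])}
0.1 [0.18258709 0.51829997 0.20444732] [-3.13966547e+00 -1.90651445e-04  2.80281082e+00] 0.09382179452836081
```

View pics/top0.png

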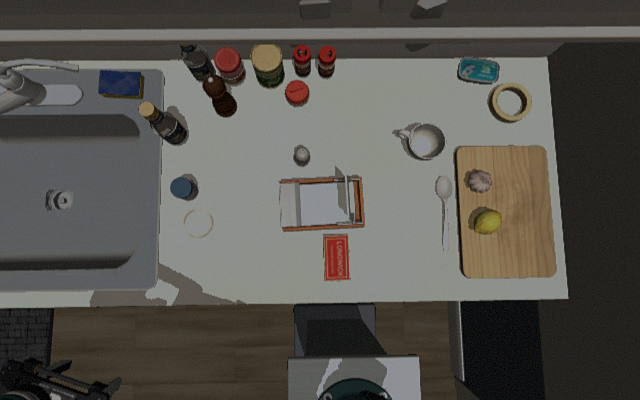

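View pics/scene0.png

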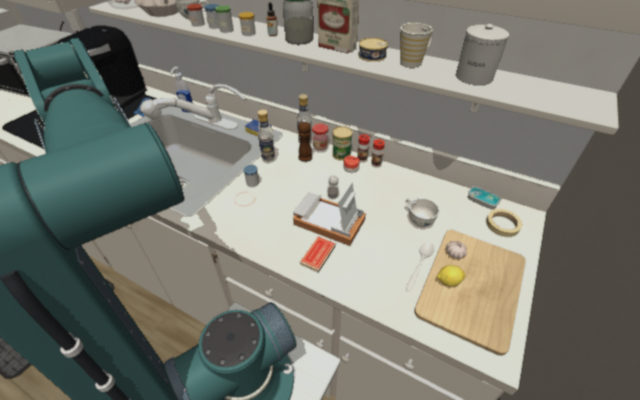

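Run:
```python
import cv2,numpy as np
a=cv2.imread("pics/top0.png")[140:290,265:385]; a=cv2.resize(a,None,fx=4,fy=4,interpolation=cv2.INTER_CUBIC)
b=cv2.imread("pics/scene0.png")[165:275,285:375]; b=cv2.resize(b,None,fx=3.5,fy=3.5,interpolation=cv2.INTER_CUBIC)
b=cv2.copyMakeBorder(b,0,600-b.shape[0],0,0,cv2.BORDER_CONSTANT)
cv2.imwrite("pics/crop.png",np.hstack([a,b])[:, :800])
t=cv2.imread("pics/top0.png");h=cv2.cvtColor(t,cv2.COLOR_BGR2HSV)
m=((h[...,0]>4)&(h[...,0]<14)&(h[...,1]>120)).astype(np.uint8); m[:165]=0;m[234:]=0;m[:,:265]=0;m[:,380:]=0
p=cv2.findNonZero(m);r=cv2.minAreaRect(p);print(r,cv2.boxPoints(r))
```

```text
((322.2955627441406, 203.4102325439453), (50.18730926513672, 81.14863586425781), 87.1375961303711) [[280.51874 180.37407]
 [361.56616 176.3217 ]
 [364.0724  226.4464 ]
 [283.02496 230.49876]]
```

View pics/crop.png

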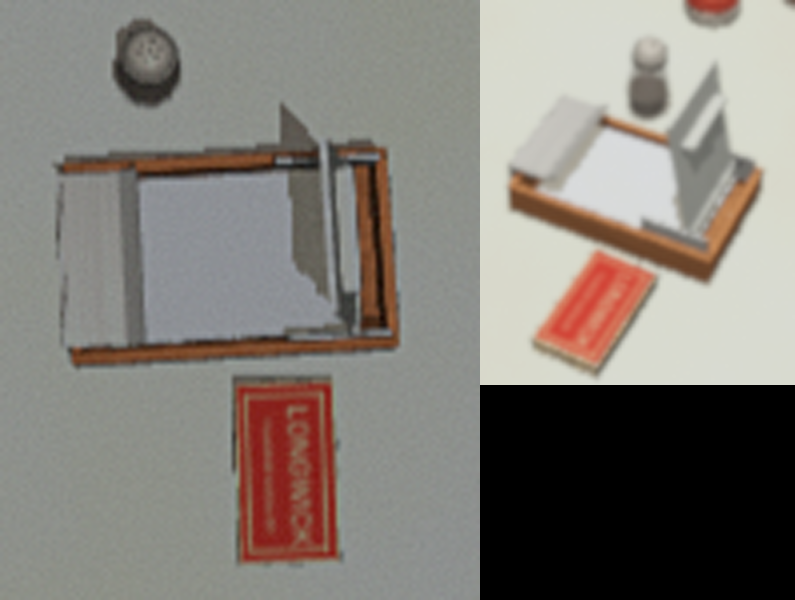

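```bash
cat > h.py <<'E'
from bench import robot, viewer
import cv2,numpy as np
from scipy.optimize import least_squares
from scipy.spatial.transform import Rotation as Ro
C={n:viewer.calibration(n) for n in("top","scene")}
def proj(n,X):
    c=C[n];p=np.atleast_2d(X)@c['R'].T+c['t'];return np.c_[c['fx']*p[:,0]/p[:,2]+c['cx'],c['fy']*p[:,1]/p[:,2]+c['cy']]
def tw(q,X): # tray->world, q=x,y,yaw
    X=np.atleast_2d(X);c,s=np.cos(q[2]),np.sin(q[2])
    return np.c_[q[0]+c*X[:,0]-s*X[:,1],q[1]+s*X[:,0]+c*X[:,1],X[:,2]]
def flap(a,s,r,y,off=0): # point at r from hinge, off outward of midplane
    return [-.075+s+r*np.cos(a)-off*np.sin(a),y,.040+r*np.sin(a)+off*np.cos(a)]
E
python3 - <<'E'
from h import *
T=np.array([[-.1,-.062,.036],[.1,-.062,.036],[-.1,.062,0],[.1,.062,0]])
px=np.array([[361.3,177],[279.4,181.2],[364.5,227],[283.2,231.3]])
f=least_squares(lambda q:(proj('top',tw(q,T))-px).ravel(),[.5,.1,1.57]);q=f.x;print(q,f.fun.reshape(-1,2).round(1))
for n,p in(('top',[[345.7,175]]),('scene',[[352.7,182.7],[339.9,201.6]])):
    y=[-.048,.048][:len(p)]
    g=lambda v:(proj(n,tw(q,[flap(v[0],.0015,.121,k) for k in y]))-p).ravel()
    f=least_squares(g,[1.5]);print(n,f.x,f.fun.round(1))
print('scene tray',proj('scene',tw(q,[[-.1,.062,0],[.1,.062,0],[-.1,-.062,.036]])))
for nm,p in dict(hinge=flap(0,0,0,0),lip=[.054,0,.049],barflat=flap(0,0,.085,0,.013)).items():print(nm,tw(q,p))
o=robot.get_obs();print(Ro.from_euler('xyz',o['ee_rot']).as_matrix().round(3))
E
```

```text
[0.52033957 0.06895279 1.61661866] [[ 0.1 -0.8]
 [ 0.7 -0.3]
 [-1.2  0.3]
 [ 0.4  0.8]]
top [1.37281361] [-0.1 -0.9]
scene [1.4120224] [ 0.4 -1.3 -0.2  0.1]
scene tray [[349.91282081 246.96221845]
 [292.47876109 225.33995655]
 [365.82626255 212.35111147]]
hinge [[ 0.52377505 -0.00596849  0.04      ]]
lip [[0.51786603 0.1228961  0.049     ]]
barflat [[0.51988151 0.07894229 0.053     ]]
[[-0.943  0.332 -0.001]
 [ 0.332  0.943 -0.002]
 [ 0.    -0.002 -1.   ]]
```

The camera views put the tray's origin at (0.520, 0.069) with yaw 1.617, and the flap at about 1.4 rad. I'll shut the gripper, rise, and swing over behind the flap.

```bash
cat > want.py <<'E'
import sys
from h import *
# want x y z yaw(tool x dir) : print remaining tool-frame units
o=robot.get_obs();R=Ro.from_euler('xyz',o['ee_rot'])
v=list(map(float,sys.argv[1:]));d=np.array(v[:3])-o['tool_pos']
c,s=np.cos(v[3]),np.sin(v[3]);W=Ro.from_matrix([[c,s,0],[s,-c,0],[0,0,-1]])
print('units',(R.inv().apply(d)/.2).round(3),np.degrees((R.inv()*W).as_rotvec()/30).round(3),'t',o['time'],'F',np.round(o['wrist_force'],1))
E
python3 -m handwheel '[[-0.4,-0.3,-0.25,0.5,0,0.5],[-0.8,-0.65,-0.25,0,0,1],[-0.8,-0.65,-0.25,0,0,1],[-0.8,-0.65,-0.25,0,0,1],[-0.8,-0.65,-0.25,0,0,1],[-0.8,-0.65,-0.25,0,0,1]]' 1; python3 want.py 0.525 -0.06 0.25 1.6166
```

```text
time: 0.6
tool_pos: [0.2933, 0.3386, 0.2572]
ee_rot: [3.138, 0.003, 2.27]
wrist_force: [0.9, 0.3, -0.1]
width: 0.0577
finger_force: 0.0
units [-2.271 -0.397  0.041] [0.008 0.003 1.248] t 0.6 F [ 0.9  0.3 -0.1]
```

```bash
python3 -m handwheel '[[-1,-0.17,0.02,0,0,1],[-1,-0.17,0.02,0,0,1],[-1,-0.17,0.02,0,0,1],[-1,-0.17,0.02,0,0,1],[-1,-0.17,0.02,0,0,1],[-1,-0.17,0.02,0,0,1]]'; python3 want.py 0.525 -0.06 0.25 1.6166
```

```text
time: 1.1
tool_pos: [0.397, 0.1643, 0.2504]
ee_rot: [-3.141, 0.003, 1.747]
wrist_force: [-0.6, 1.1, 0.6]
width: 0.0176
finger_force: 0.0
units [-1.216  0.433  0.005] [-0.002  0.006  0.249] t 1.1 F [-0.6  1.1  0.6]
```

```bash
python3 -m handwheel '[[-1,0.36,0,0,0,0.25],[-1,0.36,0,0,0,0.25],[-1,0.36,0,0,0,0.25],[-1,0.36,0,0,0,0.25],[-1,0.36,0,0,0,0.25],[-1,0.36,0,0,0,0.25],[-1,0.36,0,0,0,0.25]]'; python3 want.py 0.525 -0.06 0.11 1.6166
```

```text
time: 1.68
tool_pos: [0.5028, -0.0153, 0.25]
ee_rot: [-3.139, -0.001, 1.622]
wrist_force: [-0.5, 1.3, -0.5]
width: 0.0002
finger_force: 0.0
units [-0.23   0.101  0.699] [-0.005 -0.002  0.011] t 1.6833 F [-0.5  1.3 -0.5]
```

```bash
python3 -m handwheel '[[-0.2,0.1,0,0,0,0],[-0.23,0.1,0,0,0,0],[-0.23,0.1,0.2,0,0,0],[-0.23,0.1,0.4,0,0,0],[-0.23,0.1,0.55,0,0,0],[-0.23,0.1,0.65,0,0,0],[-0.23,0.1,0.7,0,0,0],[-0.23,0.1,0.7,0,0,0]]'; python3 want.py 0.525 -0.035 0.11 1.6166
python3 - <<'E'
from h import *
a=viewer.snapshot("top")[140:290,265:385]; a=cv2.resize(a,None,fx=4,fy=4,interpolation=cv2.INTER_CUBIC)
b=viewer.snapshot("scene")[145:275,285:375]; b=cv2.resize(b,None,fx=3.5,fy=4.615,interpolation=cv2.INTER_CUBIC)
b=cv2.resize(b,(315,600));cv2.imwrite("pics/c2.png",np.hstack([a,b])[:,:,::-1])
E
```

```text
time: 2.35
tool_pos: [0.5226, -0.057, 0.1088]
ee_rot: [-3.136, -0.002, 1.627]
wrist_force: [0.1, -0.6, -0.9]
width: 0.0004
finger_force: 0.0
units [ 0.109  0.018 -0.006] [-0.01  -0.004  0.02 ] t 2.35 F [ 0.1 -0.6 -0.9]
```

View pics/c2.png

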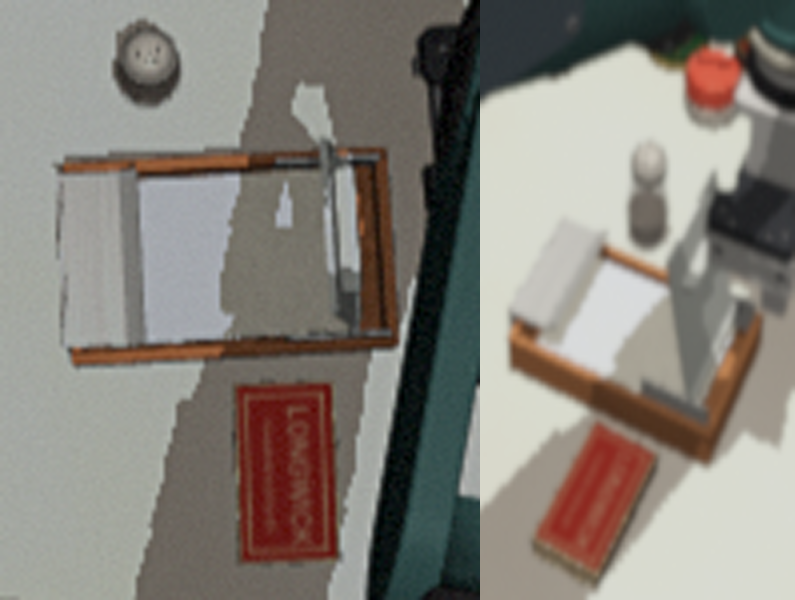

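The gripper is behind the flap and clear of it. Next I'll push it over slowly.

```bash
python3 -m handwheel '[[0.06,0.01,0,0,0,0],[0.12,0.02,0,0,0,0],[0.17,0.02,0,0,0,0],[0.2,0.02,0,0,0,0],[0.22,0.02,0,0,0,0],[0.24,0.02,0,0,0,0],[0.26,0.02,0,0,0,0],[0.28,0.02,0,0,0,0],[0.3,0.02,0,0,0,0],[0.32,0.02,0,0,0,0]]'; python3 -m handwheel '[[0,0,0,0,0,0],[0,0,0,0,0,0]]'; python3 want.py 0.522 0.0225 0.105 1.6166
```

```text
time: 3.28
tool_pos: [0.5252, 0.005, 0.1113]
ee_rot: [-3.141, 0.0, 1.624]
wrist_force: [0.1, -0.1, 0.5]
width: 0.0004
finger_force: 0.2
time: 3.45
tool_pos: [0.5253, 0.005, 0.1114]
ee_rot: [-3.141, -0.0, 1.625]
wrist_force: [0.1, 0.7, -0.6]
width: 0.0006
finger_force: 0.0
units [ 0.088 -0.012  0.032] [-0.    -0.     0.016] t 3.45 F [ 0.1  0.7 -0.6]
```

```bash
python3 -m handwheel '[[0.03,0,0.01,0,0,0],[0.06,0,0.02,0,0,0],[0.088,0,0.032,0,0,0],[0.1,0,0.045,0,0,0],[0.11,0,0.06,0,0,0],[0.12,0,0.075,0,0,0],[0.13,0,0.09,0,0,0],[0.142,0,0.107,0,0,0],[0.142,0,0.107,0,0,0],[0.142,0,0.107,0,0,0]]'; python3 want.py 0.522 0.0455 0.082 1.6166
python3 - <<'E'
from h import *
a=viewer.snapshot("top")[140:290,265:385]; a=cv2.resize(a,None,fx=4,fy=4,interpolation=cv2.INTER_CUBIC)
b=viewer.snapshot("scene")[145:275,285:375]; b=cv2.resize(b,(315,600),interpolation=cv2.INTER_CUBIC);cv2.imwrite("pics/c3.png",np.hstack([a,b])[:,:,::-1])
E
```

```text
time: 4.28
tool_pos: [0.5235, 0.0333, 0.0897]
ee_rot: [-3.141, -0.0, 1.625]
wrist_force: [-1.3, 1.4, 0.7]
width: 0.0005
finger_force: 0.1
units [ 0.061 -0.004  0.038] [-0.001 -0.     0.016] t 4.2833 F [-1.3  1.4  0.7]
```

View pics/c3.png

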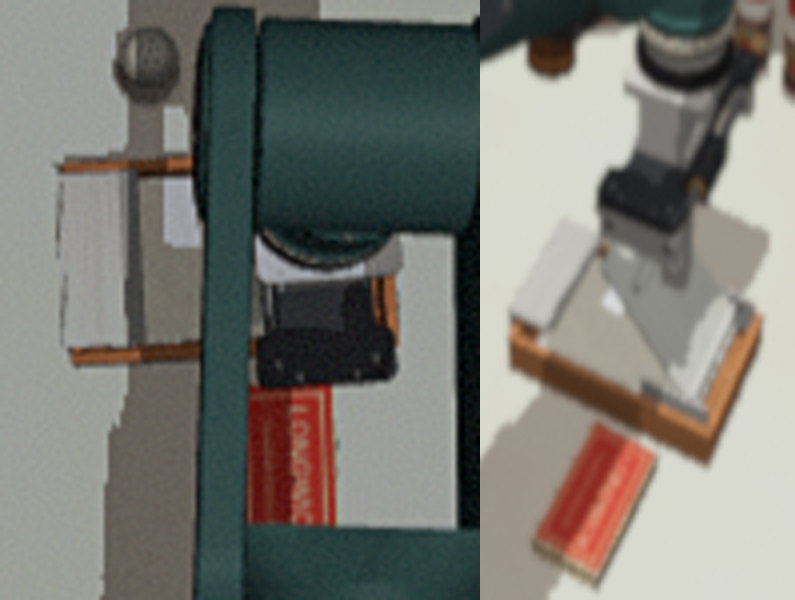

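```bash
python3 -m handwheel '[[0.02,0,0.012,0,0,0],[0.04,0,0.024,0,0,0],[0.06,0,0.038,0,0,0],[0.077,0,0.056,0,0,0],[0.094,0,0.074,0,0,0],[0.11,0,0.093,0,0,0],[0.122,0,0.116,0,0,0],[0.134,0,0.14,0,0,0],[0.144,0,0.163,0,0,0],[0.144,0,0.163,0,0,0]]'; python3 want.py 0.521 0.0665 0.042 1.6166
```

```text
time: 5.22
tool_pos: [0.5215, 0.0625, 0.0561]
ee_rot: [-3.14, -0.001, 1.625]
wrist_force: [-0.2, 1.4, 0.1]
width: 0.0004
finger_force: 0.2
units [ 0.02  -0.001  0.071] [-0.004 -0.001  0.016] t 5.2167 F [-0.2  1.4  0.1]
```

Run:
```python
from h import *
b=viewer.snapshot("scene")[170:260,285:375]; b=cv2.resize(b,(600,600),interpolation=cv2.INTER_CUBIC);cv2.imwrite("pics/c4.png",b[:,:,::-1])
q=[.5203,.0690,1.6166]
f=lambda P:((proj('scene',tw(q,P))-[285,170])*600/90).round()
for s in(0,.004,.008):
  for a in (.15,.2,.25): print(s,a,f([flap(a,s,.121,.048,.002),flap(a,s,.121,-.048,.002)]).tolist())
print(f([[.054,.052,.059],[.054,-.052,.059]]))
```

```text
0 0.15 [[162.0, 300.0], [254.0, 172.0]]
0 0.2 [[164.0, 292.0], [256.0, 164.0]]
0 0.25 [[167.0, 284.0], [259.0, 156.0]]
0.004 0.15 [[155.0, 298.0], [247.0, 170.0]]
0.004 0.2 [[157.0, 290.0], [249.0, 162.0]]
0.004 0.25 [[159.0, 282.0], [252.0, 154.0]]
0.008 0.15 [[147.0, 295.0], [240.0, 167.0]]
0.008 0.2 [[149.0, 287.0], [242.0, 159.0]]
0.008 0.25 [[151.0, 279.0], [244.0, 151.0]]
[[140. 301.]
 [240. 163.]]
```

View pics/c4.png

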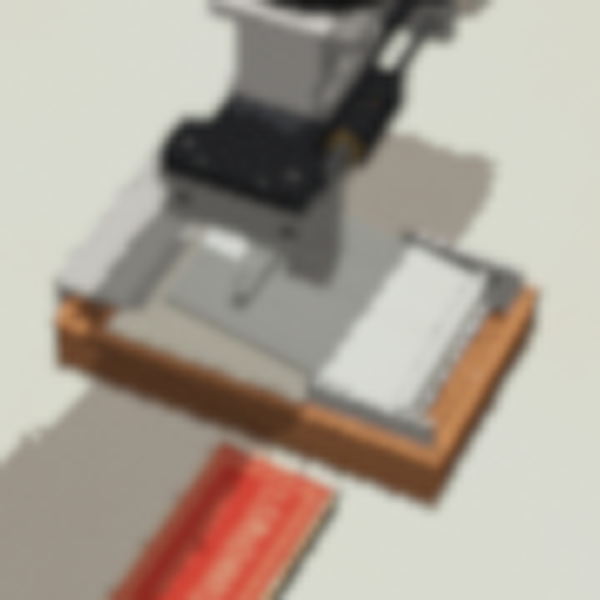

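The flap's near corner is at about (163, 292), which matches an angle of 0.2 rad and the pin near 0. Its edge will clear the lip rim, so I'll press it flat.

```bash
python3 -m handwheel '[[0.006,0,0.015,0,0,0],[0.01,0,0.03,0,0,0],[0.014,0,0.045,0,0,0],[0.018,0,0.058,0,0,0],[0.02,0,0.068,0,0,0],[0.02,0,0.074,0,0,0],[0.02,0,0.074,0,0,0],[0.02,0,0.074,0,0,0]]'; python3 -m handwheel '[[0,0,0,0,0,0],[0,0,0,0,0,0]]';python3 want.py 0.521 0.0665 0.042 1.6166
```

```text
time: 5.93
tool_pos: [0.522, 0.0661, 0.0426]
ee_rot: [-3.141, -0.0, 1.625]
wrist_force: [0.3, -0.4, 0.0]
width: 0.0001
finger_force: 0.3
time: 6.1
tool_pos: [0.522, 0.0661, 0.0428]
ee_rot: [3.142, -0.0, 1.625]
wrist_force: [-0.5, -0.7, 1.0]
width: 0.0003
finger_force: 0.3
units [ 0.002 -0.005  0.004] [ 0.    -0.001  0.015] t 6.1 F [-0.5 -0.7  1. ]
```

```bash
python3 -m handwheel '[[0,0,0.005,0,0,0],[0,0,0.01,0,0,0],[0,0,0.01,0,0,0],[0,0,0.01,0,0,0]]';python3 want.py 0.521 0.0665 0.042 1.6166
```

```text
time: 6.43
tool_pos: [0.5222, 0.0661, 0.0416]
ee_rot: [3.141, -0.0, 1.625]
wrist_force: [-2.2, -0.5, 4.8]
width: 0.0002
finger_force: 2.5
units [ 0.002 -0.006 -0.002] [ 0.001 -0.     0.016] t 6.4333 F [-2.2 -0.5  4.8]
```

```bash
python3 -m handwheel '[[0.015,0,0,0,0,0],[0.03,0,0,0,0,0],[0.045,0,0,0,0,0],[0.06,0,0,0,0,0],[0.075,0,0,0,0,0],[0.09,0,0,0,0,0],[0.1,0,0,0,0,0],[0.1,0,0,0,0,0]]';python3 want.py 0.521 0.0665 0.042 1.6166
```

```text
time: 7.1
tool_pos: [0.5214, 0.0855, 0.0416]
ee_rot: [3.14, 0.002, 1.625]
wrist_force: [-0.5, -2.0, 5.2]
width: 0.0006
finger_force: 2.6
units [-0.095 -0.007 -0.002] [0.002 0.003 0.016] t 7.1 F [-0.5 -2.   5.2]
```

```bash
python3 -m handwheel '[[0.015,0,0,0,0,0],[0.03,0,0,0,0,0],[0.045,0,0,0,0,0],[0.06,0,0,0,0,0],[0.07,0,0,0,0,0],[0.075,0,0,0,0,0],[0.075,0,0,0,0,0]]';python3 want.py 0.521 0.0665 0.042 1.6166
```

```text
time: 7.68
tool_pos: [0.5211, 0.1005, 0.0415]
ee_rot: [3.139, 0.001, 1.625]
wrist_force: [0.4, -4.1, 5.6]
width: 0.0002
finger_force: 2.7
units [-0.17  -0.01  -0.002] [0.004 0.002 0.016] t 7.6833 F [ 0.4 -4.1  5.6]
```

```bash
python3 -m handwheel '[[0.01,0,0,0,0,0],[0.02,0,0,0,0,0],[0.02,0,0,0,0,0]]'; python3 -m handwheel '[[0.008,0,0,0,0,0],[0.015,0,0,0,0,0],[0.015,0,0,0,0,0]]'
```

```text
time: 7.93
tool_pos: [0.5209, 0.1011, 0.0413]
ee_rot: [3.14, 0.008, 1.624]
wrist_force: [1.4, -11.1, 5.5]
width: 0.0007
finger_force: 6.7
time: 8.18
tool_pos: [0.5208, 0.1031, 0.0412]
ee_rot: [3.14, 0.01, 1.624]
wrist_force: [0.2, -13.6, 5.3]
width: 0.0003
finger_force: 7.2
```

It hit the stop at 11–14 N, so the flap is home. Now I'll back off a touch, lift clear and look.

```bash
python3 -m handwheel '[[-0.03,0,-0.005,0,0,0],[-0.04,0,-0.02,0,0,0],[-0.04,0,-0.1,0,0,0],[-0.04,0,-0.3,0,0,0],[-0.1,0,-0.5,0,0,0],[-0.3,0,-0.7,0,0,0],[-0.5,0,-0.8,0,0,0],[-0.7,0,-0.8,0,0,0],[-0.9,0,-0.8,0,0,0],[-1,0,-0.8,0,0,0]]'; python3 -m handwheel '[[-0.5,0,0,0,0,0],[-0.5,0,0,0,0,0],[-0.5,0,0,0,0,0],[-0.5,0,0,0,0,0],[-0.5,0,0,0,0,0]]'
python3 - <<'E'
from h import *
a=viewer.snapshot("top");cv2.imwrite("pics/top5.png",a[:,:,::-1])
a=a[140:290,265:385]; a=cv2.resize(a,None,fx=4,fy=4,interpolation=cv2.INTER_CUBIC)
b=viewer.snapshot("scene")[165:275,285:375]; b=cv2.resize(b,(315,385),interpolation=cv2.INTER_CUBIC)
b=cv2.copyMakeBorder(b,0,215,0,0,cv2.BORDER_CONSTANT);cv2.imwrite("pics/c5.png",np.hstack([a,b])[:,:,::-1])
E
```

```text
time: 9.02
tool_pos: [0.5307, -0.0935, 0.2012]
ee_rot: [3.14, -0.001, 1.625]
wrist_force: [0.5, -0.7, -0.2]
width: 0.0004
finger_force: 0.0
time: 9.43
tool_pos: [0.5356, -0.1913, 0.1993]
ee_rot: [-3.14, -0.003, 1.623]
wrist_force: [-0.6, 0.5, 0.2]
width: 0.0004
finger_force: 0.0
```

View pics/c5.png

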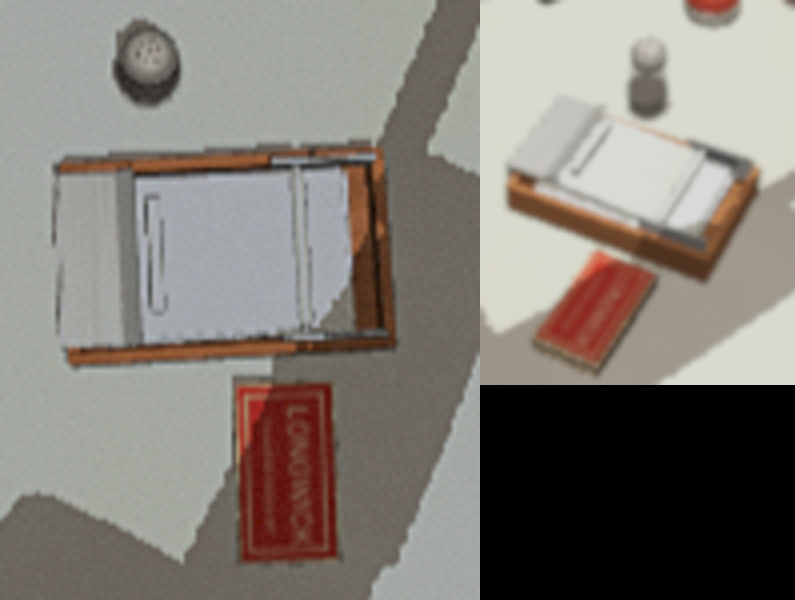

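The flap lies flat under the lip. The bar (x 147–163) is about 6–7 mm from the lip rim (x 134), as expected when fully home. The tray moved only 1–2 mm, and the salt and matches are where they were.

```bash
python3 -c "
from bench import robot
print(robot.close_job())"
```

```text
the job is handed in; nothing more can be done
None
```

The tray is closed and the job handed in at about 9.5 s: the flap lies flat, fully home under the lip and staying down by itself, with the tray moved only 1–2 mm and the salt and matches unmoved in the last pictures; no verdict was returned.

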